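# Push the air nozzle home in its push-in coupling

### The arm

A 7-joint arm with a two-finger parallel gripper is mounted at the origin on a cart in front of the work surface, level with it; the furniture and walls round the work are solid. World frame = base frame: x ahead of the robot, y to its left, z up, the work surface at z = 0. Lengths are in m, angles in rad, forces in N, time in s.
With the tool pointing down it reaches from about 0.4 to 0.925 m from the base axis. Payload 4.1 kg.
Tool frame: the origin (TCP) lies between the finger pads; the fingertips stand 19 mm ahead of it and the grasp point (between the pads) is the TCP; z points along the fingers, y is the line along which they close (so a half turn about z gives the same grasp; the last joint's range is limited). The gripper opens to 85 mm and grips with 20 to 120 N. Pads are 22 mm wide; open, the fingers measure 114 mm over their backs; the gripper's body (76 mm by 85 mm) begins 54 mm behind the grasp point. The pads swing forward as they close: fully open they stand 13 mm farther back than shut.
Start: joints at [-1.396, 0.398, 0.045, 1.537, -0.019, 1.207, -0.051], TCP at [0.176, 0.626, 0.25] pointing down, gripper open.
Joint ranges: [-2.82, 2.82], [-0.49, 2.23], [-1.37, 1.46], [0, 2.46], [-1.36, 4.5], [0.23, 2], [-2.94, 2.94]. Speed limits (rad/s): [2.57, 2.57, 3.14, 3.14, 3.14, 3.14, 3.14].

### API

Orientations are given as a rotation vector (axis times angle).
In Python, from plant import movep, move_linear, goto_joints, release, close_gripper, hold, ik, read_state, camera, MotionError, hand_in, boxes_of, regions_of, landmark_of gives the robot as it stands. Calls block until the motion is done:
- movep(position, orientation): joint-space move of the TCP to a pose.
- move_linear(position, rate=0.15, frame=None): straight line of the TCP; frame=None keeps the orientation; rate is the mean speed in m/s.
- goto_joints(angles): joint-space move.
- release() and close_gripper(newtons=None): open the fingers fully, or close them until they stop; newtons is the grip in N (None keeps the last).
- hold(seconds).
- ik(position, orientation): joint angles nearest the present ones, or None.
- read_state(): the state.
- camera(name): name is "scene" or "top" or "wrist"; returns a dict with "color" (480x640x3 uint8, red, green, blue), "mtx" (3x3 intrinsics, pixels), "R" (3x3) and "t" (3): a world point X has camera coordinates R X + t; the wrist camera has in their place "hand_eye" (4x4, takes a point from camera to tool coordinates, whose origin is the TCP and whose axes are the flange's). Camera axes: x right, y down, z forward; pixel columns grow to the right and rows downward; lengths in m; the calibration is good to about 2 mm. A picture is of the moment at which its call begins: read the wrist's pose just before it. There is no depth.
A pose or a line that the arm cannot do raises MotionError and nothing moves.
- hand_in(): hands the job in; it is judged then, once.
Trained networks look in a picture, given as the dict that the camera call returned (one of the last four; its "shot" number tells which), for a name from the list of things; names that differ only in an ending like _2 or _b are one class to them, and where a whole thing is asked for, a point or a joint stands for the part that bears it (a point fixed in the world has none). Each returns a list of dicts, best first, with "confidence" (0 to 1); they miss things now and then, are a little off and sometimes report something else, mostly with a low value. They report only what shows in the picture. A call takes as long as a camera call.
- boxes_of(query, picture): "location" ([x, y, z] in m, in world coordinates, good to about 4 mm: the middle of the surface that is visible of it).
- regions_of(query, picture): "region" (480x640 bool, what is visible of it).
- landmark_of(query, picture): "location" ([x, y, z] in m, in world coordinates, good to about 4 mm: a listed point, or the origin of a listed thing).
The state is a dict: "t": time; "joint_positions": joint angles; "joint_velocities": joint speeds; "joint_torque": joint torques, N m; "eef_pos": TCP position; "tool_rot": TCP orientation; "ft_force": force on the tool from outside, world axes, zero at the start; "torque": the same for the moment, N m; "width": finger opening in m; "gripper_force": force on a finger pad.
Only numpy, scipy, OpenCV 4.12 (cv2) and the standard library are available. Lean on these libraries where they do the work, as an engineer would, in place of code of your own. Each camera call takes 0.05 s, during which the arm holds its last target. There are 200 camera calls.

### The job

Take the black dust cap out of the upright push-in coupling and put it in the small aluminium tray. Then take the nozzle with the pointed tip out of the wooden block and push its plug into the coupling past the grip, so that it stays in against the valve spring when you let go. Push steadily and no harder than the grip and spring need, without ramming it against the bottom, and leave the other nozzle and everything else where they are.

Things in the scene. Friction and masses are not known exactly. Their poses are not given: they have to be found in the camera images.
- coupling: bench air manifold fixed to the table: aluminium foot 80x80x10 mm, block 56x56 mm up to 35 mm, on it an upright steel coupling, 41 mm outside, top 103 mm high. Origin: centre of the underside, z up. Bore 18.8 mm wide; funnel at the top, 28 mm wide, 10 mm deep. In the bore 3 spring jaws (the grip), below them a sprung valve: one insert, whose depth varies by 20 mm and cannot be seen
- coupling_mouth (a point): centre of the coupling's open top, 103 mm above the table, on the bore's axis; z up. A plug's tip meets the jaws 20 to 40 mm below it (the push rises to about 7 N over 6 mm, then falls); 12 mm past first touch it meets the valve (4 N, then 2.5 N more per mm); 4 mm on (12 N) the jaws snap behind the plug's shoulder; 3 mm on (20 N) comes a hard floor. Over 40 N is damage
- valve (a joint): travel of the coupling's sprung valve in m: 0 shut, grows as the plug's tip presses it down; about 0.004 when the jaws hold the plug, 0.007 with the tip on the hard floor. It pushes a plug that is let go too early back up
- dust_cap: black plastic dust cap standing loosely in the coupling's mouth: stem 16 mm diameter and 12 mm long in the bore, flange 34 mm diameter and 4 mm thick resting on the rim, above it a round knob 18 mm diameter and 24 mm tall to grasp. Origin at the centre of the stem's foot, z up through the knob; 40 mm tall in all, 30 g
- tray: small aluminium parts tray fixed to the table, 90 x 90 x 18 mm with 3 mm walls, open at the top. Origin at the centre of its underside, z up
- nozzle_block: light wooden block 120 (x) x 60 (y) x 78 (z) mm fixed to the table, with two upright holes of 20 mm at x = -32 and +32 mm on its middle line, each holding a nozzle; which nozzle stands in which hole varies. Origin at the centre of the underside
- blow_nozzle: the nozzle to fit: steel, 136 mm tall, pointed top, its collar resting on the block. Origin: centre of the lower end, z up. From below: plug cone 8 to 16 mm wide over 7 mm, 16 mm to the flat shoulder at 12 mm, 9 mm neck to 22 mm, 16 mm shank from 24 to 68 mm, collar 27 mm wide to 78 mm, ribbed grip 22 mm wide to 120 mm (grasp here), cone to 136 mm. About 0.14 kg
- fan_nozzle: the other nozzle, to be left alone: same plug, collar and grip, but a flat 34 x 7 mm bar-shaped tip on top, 134 mm tall. Origin at the centre of its lower end, z up
- wax_pot: round screw-lid pot, 59 mm diameter, 40 mm tall, bystander; origin at the centre of its underside
- findings_tin: flat white tin 60 x 90 x 25 mm, bystander; origin at the centre of its underside
- marker: marker pen 130 mm long, lying, bystander; origin under its middle
- bench_block: square steel block 64 x 64 x 16 mm, bystander; origin at the centre of its underside

How it is judged:
On the way, in this order (a step that is already met when the one before it is completed fails the run):
1. the dust cap lies in the tray (x of dust_cap in the frame of tray between -0.045 and 0.045 m and y of dust_cap in the frame of tray between -0.045 and 0.045 m and height (world z) of dust_cap below 0.03 m), for 0.2 s.
2. the pointed nozzle is pushed in past the grip (value of joint valve above 0.003 m and horizontal distance between blow_nozzle and coupling_mouth below 0.004 m), for 0.2 s.
At the end, for the whole second after the job is handed in: The pointed nozzle is released, at rest in the coupling, upright within 0.12 rad, its lower end within 4 mm of the axis and over 30 mm below the mouth, held down on the valve (travel over 2.5 mm); the cap is at rest in the tray (origin within 45 mm of its centre on each axis, below 30 mm) (all of step 1 and value of joint valve above 0.0025 m and horizontal distance between blow_nozzle and coupling_mouth below 0.004 m and z of blow_nozzle in the frame of coupling_mouth below -0.03 m and angle between blow_nozzle's own z axis and vertical below 0.12 rad and linear speed of each of blow_nozzle, dust_cap below 0.02 m/s); the robot touches nothing.
It fails at once if the nozzle is rammed: more than 40 N between the nozzle and the coupling (contact force between blow_nozzle and coupling above 40 N).
It fails at once if the other nozzle is taken or put in the coupling (distance of fan_nozzle from where it was at the start of the episode above 0.02 m).
It fails at once if a bystander is pushed away by more than 30 mm (distance of any of wax_pot, findings_tin, marker, bench_block from where it was at the start of the episode above 0.03 m).
It also fails if it takes over 72 s, if anything falls off the work surface, if the arm or the gripper's body presses on something with over 40 N, if the wrist force passes 120 N, or if a joint passes its speed limit or range.

## Working session

There is one attempt and no reset: what is moved stays moved. The work goes in short steps, each a Python script; the robot and the scene stay as the last script left them, time stands still between calls to the robot, and variables do not carry over. Pictures are saved under pics/ and viewed, at most 10 in all, crops included, and the job is handed in when it is done.

```bash
ls; mkdir -p pics; python3 - <<'E'
from plant import *
import cv2, numpy as np
ims=[]
for n in ("scene","top"):
    p=camera(n); cv2.imwrite(f"pics/{n}0.png",p["color"][:,:,::-1])
    for q in ["coupling_mouth","coupling","dust_cap","tray","nozzle_block","blow_nozzle","fan_nozzle","wax_pot","findings_tin","marker","bench_block"]:
        r=landmark_of(q,p)[:2]
        print(n,q,[(np.round(a["location"],4).tolist(),round(a["confidence"],2)) for a in r])
s=read_state();print(s["t"],s["tool_rot"],s["width"],s["ft_force"])
E
```

```text
pics
scene coupling_mouth [([0.5517, 0.2286, 0.1009], 0.93), ([0.3322, -0.2594, -0.0002], 0.23)]
scene coupling [([0.5505, 0.2276, -0.0006], 0.85)]
scene dust_cap [([0.5469, 0.2306, 0.0884], 0.49), ([0.5522, 0.2276, 0.1019], 0.31)]
scene tray [([0.5416, 0.3861, 0.0005], 0.95)]
scene nozzle_block [([0.4773, -0.3075, 0.001], 0.59), ([0.5476, 0.2309, 0.0898], 0.33)]
scene blow_nozzle []
scene fan_nozzle []
scene wax_pot [([0.6844, 0.3399, -0.0001], 0.57)]
scene findings_tin [([0.5517, 0.2317, 0.0001], 0.74), ([0.3341, -0.2592, 0.0015], 0.36)]
scene marker [([0.3353, -0.2621, 0.002], 0.57)]
scene bench_block [([0.6872, -0.3542, -0.0007], 0.67)]
top coupling_mouth [([0.5501, 0.2278, 0.1021], 0.75), ([0.5532, 0.2348, -0.0042], 0.56)]
top coupling [([0.5533, 0.2321, -0.0016], 0.87)]
top dust_cap [([0.5498, 0.2333, 0.0932], 0.7)]
top tray [([0.5472, 0.3878, -0.0009], 0.97)]
top nozzle_block [([0.552, 0.2302, -0.001], 0.25)]
top blow_nozzle [([0.4508, -0.309, 0.0081], 0.52)]
top fan_nozzle [([0.5115, -0.3104, 0.0081], 0.73)]
top wax_pot [([0.6838, 0.3354, 0.0012], 0.84)]
top findings_tin [([0.3516, 0.4009, 0.0024], 0.86), ([0.5534, 0.2309, 0.0925], 0.35)]
top marker [([0.3337, -0.2582, 0.0038], 0.83)]
top bench_block [([0.6923, -0.3583, -0.0009], 0.67)]
1.2 [4.28593481e-01 3.11216511e+00 2.19391186e-04] 0.08561962049143988 [ 0.51517994 -0.1258706   0.83510653]
```

View pics/scene0.png

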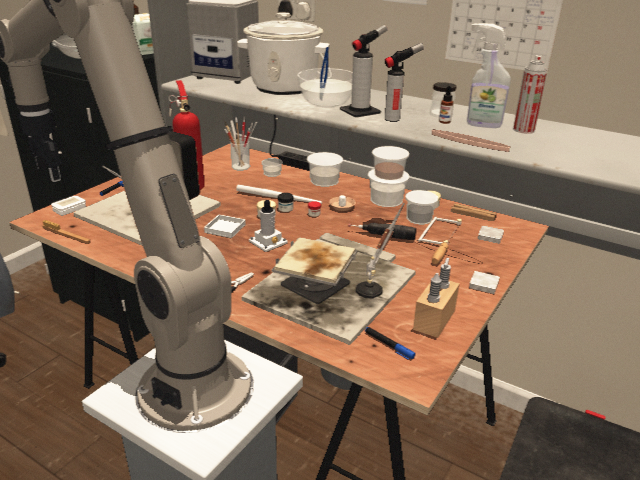

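View pics/top0.png

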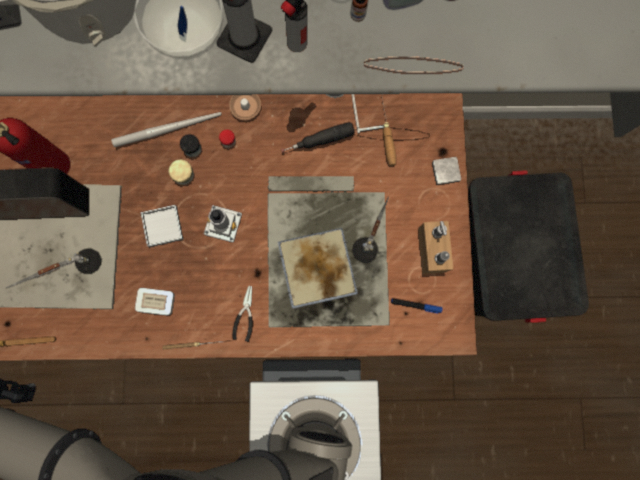

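```bash
cat > h.py <<'E'
from plant import *
import cv2, numpy as np
from scipy.spatial.transform import Rotation as Ro
DOWN=[0,np.pi,0]
def wrist(name=None):
    s=read_state(); p=camera("wrist")
    T=np.eye(4);T[:3,:3]=Ro.from_rotvec(s["tool_rot"]).as_matrix();T[:3,3]=s["eef_pos"]
    p["W"]=T@p["hand_eye"]
    if name: cv2.imwrite(f"pics/{name}.png",p["color"][:,:,::-1])
    return p
def at_z(p,uv,z):  # pixel -> world point at height z
    d=p["W"][:3,:3]@np.linalg.solve(p["mtx"],[uv[0],uv[1],1]); o=p["W"][:3,3]
    return o+d*(z-o[2])/d[2]
def px(p,X):
    c=np.linalg.inv(p["W"])@np.r_[X,1]; u=p["mtx"]@c[:3]; return u[:2]/u[2]
def st():
    s=read_state(); print("t%.2f"%s["t"],np.round(s["eef_pos"],4),np.round(s["ft_force"],1),"w%.4f"%s["width"],"g%.1f"%s["gripper_force"])
    return s
def look(qs,p,f=landmark_of):
    for q in qs: print(q,[(np.round(a["location"],4).tolist(),round(a["confidence"],2)) for a in f(q,p)[:2]])
E
python3 - <<'E'
from h import *
movep([0.551,0.230,0.27],DOWN); p=wrist("w1"); st()
look(["coupling_mouth","dust_cap","tray"],p)
print(px(p,[.551,.230,.131]))
r=regions_of("dust_cap",p)
if r:
    m=r[0]["region"].astype(np.uint8); c,_=cv2.findContours(m,0,2); c=max(c,key=cv2.contourArea); print(cv2.boundingRect(c),cv2.minEnclosingCircle(c))
E
```

```text
t3.22 [0.5504 0.2316 0.2698] [ 0.7 -0.3  0.4] w0.0854 g0.0
coupling_mouth []
dust_cap [([0.5581, 0.234, 0.0886], 0.62)]
tray [([0.5449, 0.3886, -0.0026], 0.95)]
[318.80061383 235.6662627 ]
(301, 207, 39, 40) ((320.0307312011719, 226.21267700195312), 19.891366958618164)
```

View pics/w1.png

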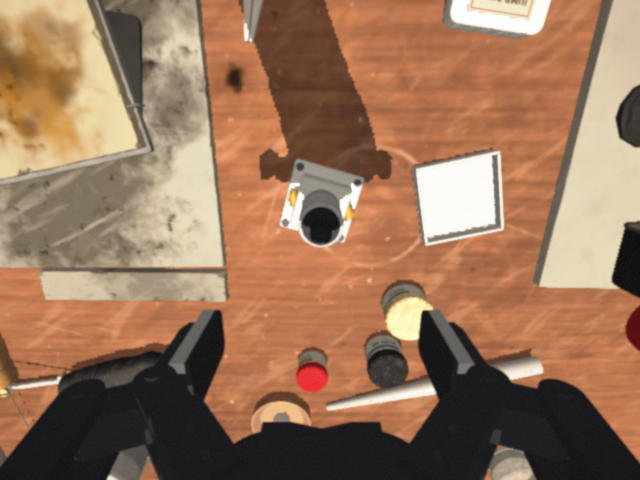

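The wrist view shows the cap as a dark disc at (320,226), radius 20 px, on the coupling; the tray is at (459,197), and nothing stands in the way of the fingers.

```bash
python3 - <<'E'
from h import *
p=wrist()
print("flange",at_z(p,(320,226.5),.106),"cam",p["W"][:3,3])
for z in(.10,.131): print(px(p,[.551,.230,z]))
c=cv2.resize(p["color"][170:270,250:390],None,fx=5,fy=5,interpolation=cv2.INTER_CUBIC); cv2.imwrite("pics/w1c.png",c[:,:,::-1])
E
```

```text
flange [0.55095217 0.22999188 0.106     ] cam [0.46657412 0.23031402 0.39452281]
[320.0158848 224.6613993]
[319.97892502 235.26731304]
```

View pics/w1c.png

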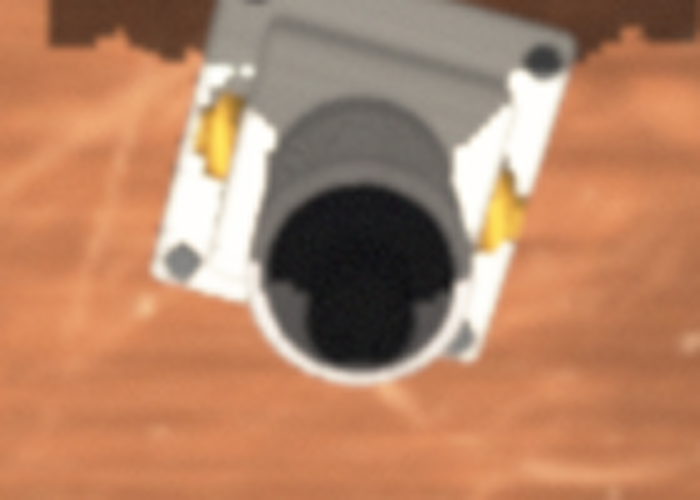

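The crop shows the knob on the flange inside the rim. The rim's centre is at full-image pixel (321.6,224.6), so the mouth is at about (0.551, 0.231).

```bash
python3 - <<'E'
from h import *
p=wrist(); M=at_z(p,(321.6,224.6),.103); print("mouth",M)
x,y=M[:2]
movep([x,y,.19],DOWN); move_linear([x,y,.1295],rate=.08); st()
close_gripper(30); hold(.2); st()
move_linear([x,y,.24]); st()
T=[.545,.387]
movep([*T,.15],DOWN); move_linear([*T,.046],rate=.1); st()
p=wrist("w2")
E
```

```text
mouth [0.55017212 0.23124383 0.103     ]
t4.84 [0.5506 0.2314 0.1298] [-1.  -0.2  0.2] w0.0852 g0.0
t5.67 [0.5503 0.2313 0.1297] [-1.1  0.6  1.5] w0.0168 g29.6
t6.55 [0.5494 0.231  0.2389] [ 0.4 -0.1 -0.6] w0.0171 g29.4
t8.49 [0.5456 0.3874 0.0469] [ 0.3 -0.2 -0.6] w0.0168 g29.4
```

View pics/w2.png

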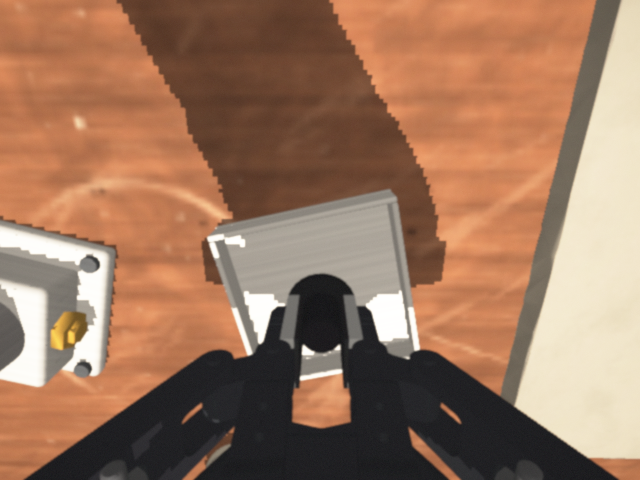

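The cap is in the fingers at (322,315), inside the tray outline. I'll set it down, then measure the open mouth and the block.

```bash
python3 - <<'E'
from h import *
move_linear([.545,.387,.042],rate=.05); st(); release(); move_linear([.545,.387,.15]); 
movep([.58,.30,.27],DOWN); hold(.3); p=wrist("w3a"); look(["coupling_mouth"],p); look(["dust_cap"],p,boxes_of); look(["tray"],p)
movep([.47,.231,.30],DOWN); hold(.3); p=wrist("w3"); look(["coupling_mouth"],p); print("px",px(p,[.5502,.2312,.103]))
u=px(p,[.5502,.2312,.103]).astype(int); c1=cv2.resize(p["color"][u[1]-45:u[1]+45,u[0]-45:u[0]+45],(390,390),interpolation=cv2.INTER_CUBIC); print(u)
movep([.45,-.309,.30],DOWN); hold(.3); st(); p=wrist("w4"); look(["blow_nozzle","fan_nozzle","nozzle_block"],p); look(["blow_nozzle","fan_nozzle"],p,boxes_of)
print(px(p,[.451,-.309,.146]),px(p,[.451,-.309,.088]))
cv2.imwrite("pics/c3.png",np.hstack([c1,cv2.resize(p["color"],(410,308))[:, :] if 0 else c1])[:,:390,::-1])
E
```

```text
t8.79 [0.5448 0.3869 0.0419] [ 0.3 -0.6 -0. ] w0.0168 g29.4
coupling_mouth [([0.556, 0.2309, 0.1024], 0.62)]
dust_cap [([0.5494, 0.388, 0.0157], 0.64)]
tray [([0.5495, 0.3864, -0.0005], 0.65), ([0.5459, 0.3873, 0.0018], 0.57)]
coupling_mouth [([0.5556, 0.2285, 0.1047], 0.63)]
px [320.80879988 291.19718994]
[320 291]
t14.73 [ 0.4503 -0.3086  0.3   ] [ 0.3  0.6 -0.7] w0.0852 g0.0
blow_nozzle [([0.4469, -0.3085, 0.0103], 0.77)]
fan_nozzle [([0.5092, -0.3076, 0.01], 0.63)]
nozzle_block [([0.4732, -0.3092, 0.001], 0.93)]
blow_nozzle [([0.442, -0.3103, 0.1315], 0.87), ([0.5012, -0.308, 0.1314], 0.26)]
fan_nozzle [([0.5026, -0.3068, 0.1332], 0.91)]
[320.34046624 230.34245953] [320.33903504 213.5626603 ]
```

View pics/c3.png

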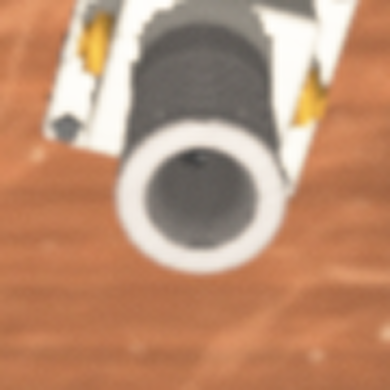

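View pics/w4.png

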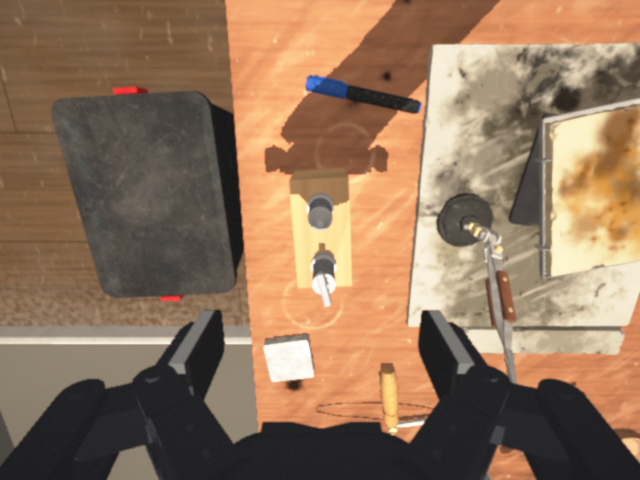

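The open mouth's rim centre is at (321.0,290.8), against a prediction of (320.8,291.2), so the mouth position holds. The near nozzle at (320,212) is the pointed one; the far one at (323,280) has the bar tip. I need a crop for the exact axis.

```bash
python3 - <<'E'
from h import *
p=wrist()
for z in (.078,.088,.130,.146): print(z,px(p,[.449,-.309,z]))
c=cv2.resize(p["color"][180:250,275:365],None,fx=7,fy=7,interpolation=cv2.INTER_CUBIC); cv2.imwrite("pics/c4.png",c[:,:,::-1])
E
```

```text
0.078 [320.76914767 209.53352858]
0.088 [320.77985206 211.86204899]
0.13 [320.83204508 223.21557151]
0.146 [320.85568274 228.35746054]
```

View pics/c4.png

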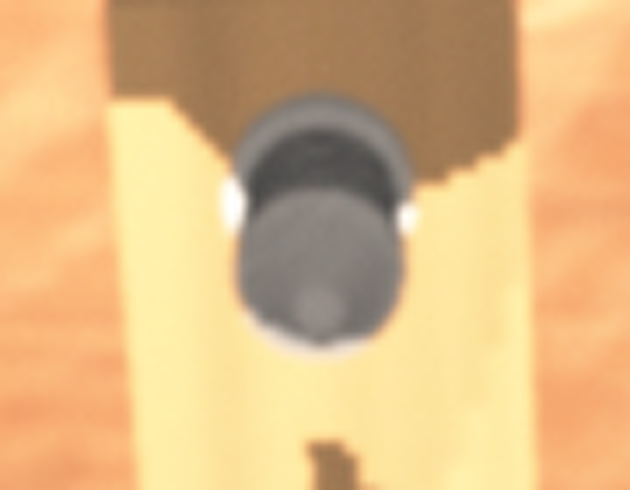

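The grip's top circle centre is at (320.4,217.7) at z=0.130, and tip and collar agree, so the axis is at about (0.4435,-0.3094).

```bash
python3 - <<'E'
from h import *
x,y=.4437,-.3094
movep([x,y,.20],DOWN); hold(.2); move_linear([x,y,.112],rate=.07); st()
close_gripper(70); hold(.3); st()
move_linear([x,y,.24],rate=.12); st()
move_linear([x,y,.38],rate=.2)
movep([.5502,.2313,.38],DOWN); hold(.3); st()
move_linear([.5502,.2313,.225],rate=.1); hold(.3); st()
p=wrist("w5")
for n in("scene","top"):
    q=camera(n); look(["blow_nozzle","coupling_mouth"],q)
look(["blow_nozzle","coupling_mouth"],p)
c=p["color"][100:480,120:520]; cv2.imwrite("pics/c5.png",cv2.resize(c,(632,600))[:,:,::-1])
E
```

```text
t17.18 [ 0.444  -0.3097  0.1125] [ 0.4  0.1 -0.1] w0.0854 g0.0
t18.08 [ 0.4438 -0.3095  0.1122] [-0.1  0.7  3.7] w0.0205 g68.4
t19.30 [ 0.4433 -0.309   0.2392] [ 0.2 -0.1 -1.5] w0.0204 g68.4
t22.43 [0.5504 0.2307 0.3801] [-0.1  0.  -2.5] w0.0203 g68.4
t24.43 [0.5503 0.2314 0.2252] [ 0.4 -0.4 -1.1] w0.0200 g68.4
blow_nozzle [([0.5518, 0.2302, 0.1225], 0.48)]
coupling_mouth [([0.5516, 0.2289, 0.1055], 0.76)]
blow_nozzle [([0.5562, 0.2303, 0.1216], 0.49)]
coupling_mouth [([0.5483, 0.2281, 0.1007], 0.78)]
blow_nozzle [([0.5522, 0.2336, 0.122], 0.65), ([0.5509, 0.2346, 0.1044], 0.57)]
coupling_mouth [([0.5524, 0.2303, -0.0029], 0.38)]
```

View pics/c5.png

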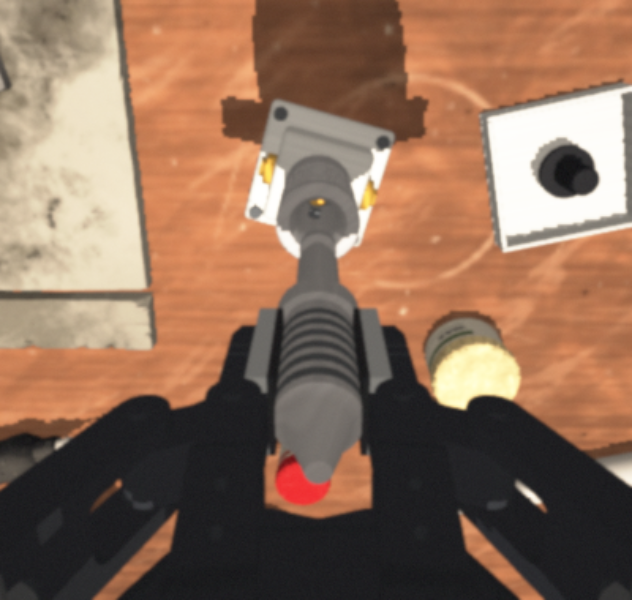

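The nozzle is held upright with its plug over the bore at crop pixel (316,205), and the cap stands in the tray at (568,172). Now the guarded insertion.

```bash
cat >> h.py <<'E'
def force(n=6):
    f=[]
    for _ in range(n): hold(.02); f.append(read_state()["ft_force"])
    return np.mean(f,0)
E
python3 - <<'E'
from h import *
X=np.array([.5502,.2313]); f0=force(15); print("tare",f0)
z=.225
while z>.165:
    z-=.002 if z>.187 else .001
    move_linear([*X,z],rate=.03); f=force(4)-f0; e=read_state()["eef_pos"]
    if z<.20: print("%.4f"%z,np.round(e,4),np.round(f,1))
    if f[2]>3.5 or np.hypot(*f[:2])>6: break
st()
E
```

```text
tare [-0.02331771 -0.01027214 -1.65689348]
0.1990 [0.5502 0.2313 0.199 ] [0.  0.1 0.1]
0.1970 [0.5502 0.2313 0.1969] [0.4 0.2 0.5]
0.1950 [0.5502 0.2313 0.1949] [-0.   0.4 -0.2]
0.1930 [0.5502 0.2313 0.1929] [ 0.3 -0.1  0.2]
0.1910 [0.5502 0.2313 0.1909] [ 0.3 -0.4 -0.1]
0.1890 [0.5502 0.2313 0.1889] [-0.3  0.3 -0.1]
0.1870 [0.5502 0.2313 0.1869] [-0.1 -0.   0.1]
0.1860 [0.5502 0.2313 0.186 ] [ 0.5 -0.2 -0.1]
0.1850 [0.5502 0.2313 0.185 ] [ 0.3  0.  -0.2]
0.1840 [0.5502 0.2313 0.184 ] [-0.1 -0.5  0.1]
0.1830 [0.5502 0.2313 0.183 ] [-0.4 -0.1  0.2]
0.1820 [0.5502 0.2313 0.1819] [ 0.2 -0.2  0.1]
0.1810 [0.5502 0.2313 0.181 ] [-0.4 -0.   0.2]
0.1800 [0.5502 0.2313 0.18  ] [-0.  -0.1 -0. ]
0.1790 [0.5502 0.2313 0.179 ] [ 0.1  0.1 -0.1]
0.1780 [0.5502 0.2313 0.178 ] [-0.2  0.  -0.2]
0.1770 [0.5502 0.2313 0.177 ] [ 0.2  0.2 -0.3]
0.1760 [0.5502 0.2313 0.176 ] [-0.1  0.3 -0. ]
0.1750 [0.5502 0.2313 0.175 ] [ 0.2  0.1 -0.1]
0.1740 [0.5502 0.2313 0.174 ] [-0.2 -0.1  0.4]
0.1730 [0.5502 0.2313 0.173 ] [-0.2 -0.   0.1]
0.1720 [0.5502 0.2313 0.172 ] [-0.4 -0.2 -0.1]
0.1710 [0.5502 0.2313 0.171 ] [ 0.  -0.1 -0.3]
0.1700 [0.5502 0.2313 0.17  ] [-0.2 -0.3 -0.3]
0.1690 [0.5502 0.2313 0.169 ] [ 0.1 -0.1 -0.4]
0.1680 [0.5502 0.2313 0.168 ] [-0. -0.  0.]
0.1670 [0.55   0.2313 0.1669] [-0.7  0.   0.4]
0.1660 [0.5499 0.2314 0.1659] [-0.9  0.8  0.2]
0.1650 [0.55   0.2313 0.165 ] [-1.7  0.2  1.2]
t38.12 [0.55   0.2313 0.165 ] [-1.6 -0.4 -0.2] w0.0203 g68.6
```

```bash
python3 - <<'E'
from h import *
X=np.array([.5502,.2313]); f0=np.array([0,0,-1.66]); z=.165; fl=[]
while z>.146:
    z-=.001 if z>.1545 else .0005
    move_linear([*X,z],rate=.02); f=force(4)-f0; e=read_state()["eef_pos"]; fl.append(f[2])
    X+=np.clip(f[:2]*1e-4,-3e-4,3e-4)
    print("%.4f"%z,np.round(e,4),np.round(f,1))
    if f[2]>14.5 or np.hypot(*f[:2])>12: break
st()
E
```

```text
0.1640 [0.5504 0.2312 0.1642] [-1.2 -0.   2.7]
0.1630 [0.5505 0.2313 0.1633] [-1.1  0.6  4.4]
0.1620 [0.5504 0.2314 0.1623] [-1.  -0.1  5.7]
0.1610 [0.5502 0.2314 0.1612] [-0.5  0.3  6.4]
0.1600 [0.5493 0.2313 0.159 ] [ 0.6  0.4 -0.8]
0.1590 [0.5495 0.2313 0.1585] [ 0.2  0.2 -1.2]
0.1580 [0.5497 0.2314 0.1579] [-0.2 -0.5 -0.5]
0.1570 [0.5499 0.2314 0.1571] [-0.8  0.2  1. ]
0.1560 [0.5499 0.2314 0.1561] [-0.8  0.1  1.6]
0.1550 [0.5498 0.2314 0.155 ] [-0.5 -0.   1.7]
0.1540 [0.5498 0.2314 0.1541] [-0.6  0.3  2.4]
0.1535 [0.5499 0.2315 0.1539] [-1.1 -0.1  5.8]
0.1530 [0.5498 0.2314 0.1534] [-0.7 -0.3  6.7]
0.1525 [0.5499 0.2314 0.1531] [-1.   0.4  6.8]
0.1520 [0.5499 0.2315 0.1527] [-0.9 -0.6  7.8]
0.1515 [0.5499 0.2314 0.1524] [-1.3 -0.2  8.8]
0.1510 [0.5499 0.2314 0.152 ] [-0.9 -0.5  9.1]
0.1505 [0.5499 0.2314 0.1517] [-1.6 -0.5 10.1]
0.1500 [0.5499 0.2314 0.1513] [-1.4 -0.3 10.7]
0.1495 [0.5497 0.2315 0.1503] [-0.1 -0.4  7.6]
0.1490 [0.5499 0.2315 0.1503] [-1.5 -0.3  9.8]
0.1485 [0.55   0.2314 0.1502] [-1.5 -0.6 12.4]
0.1480 [0.55   0.2314 0.15  ] [-1.5 -0.5 13.5]
0.1475 [0.55   0.2314 0.1497] [-1.2 -0.6 14.1]
0.1470 [0.55   0.2314 0.1493] [-2.1 -0.1 14.7]
t46.03 [0.55   0.2314 0.1493] [-2.4 -0.6 14. ] w0.0203 g70.1
```

The force dropped from 10.7 to 7.6 N at TCP z=0.1503, which is the snap, and the valve is 4.8 mm down. I'll back off gently to check that it holds, then release.

```bash
python3 - <<'E'
from h import *
e=read_state()["eef_pos"]; X=[.5495,.2314]
for z in (.148,.149,.150,.1505,.151):
    move_linear([*X,z],rate=.02); f=force(4)+[0,0,1.66]; e=read_state()["eef_pos"]; print(z,np.round(e,4),np.round(f,1))
    if f[2]<.5: break
if f[2]<2 and e[2]<.1517:
    release(); hold(.2); st()
    move_linear([X[0],X[1],.26],rate=.15); movep([.50,.20,.32],DOWN); hold(.3); st()
    p=wrist("w6"); look(["blow_nozzle"],p); look(["dust_cap"],p,boxes_of)
    q=camera("scene"); look(["blow_nozzle"],q)
    q=camera("top"); look(["blow_nozzle","fan_nozzle"],q)
    cv2.imwrite("pics/c6.png",p["color"][:,:,::-1])
E
```

```text
0.148 [0.5505 0.2315 0.1499] [-2.5 -0.8 14.5]
0.149 [0.5502 0.2315 0.1502] [-1.8 -0.5 10.6]
0.15 [0.5499 0.2316 0.1503] [-0.2 -0.3  7. ]
0.1505 [0.5497 0.2315 0.1504] [0.8 0.5 3.8]
0.151 [0.5494 0.2315 0.1505] [ 2.2  0.9 -1.4]
t48.47 [0.5495 0.2314 0.151 ] [-0.6  0.3 -0.1] w0.0859 g0.0
t50.08 [0.4999 0.2003 0.3189] [ 0.5 -0.3  0.2] w0.0854 g0.0
blow_nozzle [([0.551, 0.2306, 0.0477], 0.58)]
dust_cap [([0.5484, 0.3828, 0.0168], 0.7)]
blow_nozzle [([0.5497, 0.2274, 0.1027], 0.5)]
blow_nozzle [([0.5413, 0.3853, 0.0005], 0.53), ([0.3528, 0.3991, 0.0018], 0.17)]
fan_nozzle [([0.5123, -0.3066, 0.0093], 0.71)]
```

View pics/c6.png

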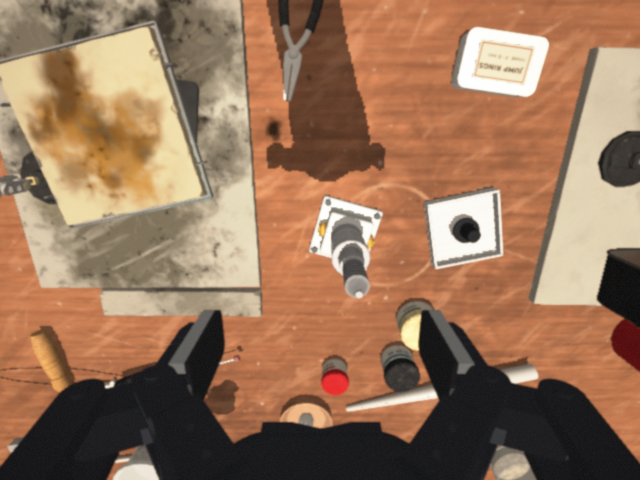

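The nozzle stands upright in the coupling at (350,255), released and with the gripper clear. The cap stands in the tray at (467,230).

```bash
python3 -c "
from plant import *
print(hand_in())"
```

```text
the job is handed in; nothing more can be done
None
```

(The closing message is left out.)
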